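Try out the new folding lid stay on the tool box

TASK

A folding stay with a cross-pin at its knee has just been fitted to the side of the larger plywood box; try it out. Raise that box's lid by its front tab until the stay locks straight, let go so that the stay holds the lid up by itself, then push the knee down to break it and let the lid sink fully shut.

Things in the scene. Friction and masses are not known exactly. Their poses are not given: they have to be found in the camera images.
- chest: Larger plywood box, fixed, 180 (x) by 220 (y) by 114 mm; origin: underside centre; front -x. Lid hinge line: x 90, z 100 mm. Lifting tab, 26 mm wide (y), 14 thick, lies in the lid's plane: x -90 to -150, z 107 mm when shut. Grip its sides from above at x -125; it can turn between the fingers as the lid swings, the gripper staying upright. Stay on the +y side. The small box has a tab but no stay.
- knee_pin (a point): Where to press the steel pin, 16 mm thick, at the stay's knee: on its axis, at y 157 mm (box frame; pin spans y 115 to 175). At x -7, z 23 mm lid shut; x -3, z 133 locked. Pressed down with a few N it arcs via x 10, z 106 to x 13, z 90, then x 13, z 72. Below z 90 the knee stays broken and the lid sinks; let go above z 98 it springs back to locked. Axes turn with the lower link.
- chest_lid (a joint): Angle of the larger box's lid (0.45 kg), rad: 0 shut, grows as it opens, 1.31 (75 degrees) at most, 1.29 with the stay locked. Let go below 1.12 it sinks shut by itself, damped, in 2 to 5 s; let go above 1.17 a spring in the stay's knee draws it up and locks the stay within about 2 s. Best let go at 1.22 to 1.29. Do not pull beyond 1.31.
- stay_knee (a joint): Angle of the stay's knee, rad: 0 folded with the lid shut, 1.96 with its two 89 mm links in line, 2.17 at its stop just past straight: there the stay is locked, and the lid's weight and the spring keep it so.

How it is judged:
By the outcome, as a careful person would: the job done as asked, in the order asked, and still so for the second after the job is handed in, with the robot touching nothing.
It also fails if it takes over 48 s, if anything falls off the work surface, if the arm or the gripper's body presses on something with over 40 N, if the wrist force passes 120 N, or if a joint passes its speed limit or range.

ROBOT

A 7-joint arm with a two-finger parallel gripper is mounted at the origin on the work surface. World frame = base frame: x ahead of the robot, y to its left, z up, the work surface at z = 0. Lengths are in m, angles in rad, forces in N, time in s.
With the tool pointing down it reaches from about 0.4 to 0.85 m from the base axis. Payload 10.4 kg.
Tool frame: the origin (TCP) lies between the finger pads; the fingertips stand 22 mm ahead of it and the grasp point (between the pads) lies 3 mm ahead of it; z points along the fingers, y is the line along which they close (so a half turn about z gives the same grasp; the last joint's range is limited). The gripper opens to 85 mm and grips with 20 to 120 N. Pads are 22 mm wide; open, the fingers measure 114 mm over their backs; the gripper's body (76 mm by 85 mm) begins 54 mm behind the grasp point. The pads swing forward as they close: fully open they stand 13 mm farther back than shut.
Start: joints at [-1.127, 0.332, -0.065, 1.46, 0.022, 1.35, -0.088], TCP at [0.281, 0.558, 0.253] pointing down, gripper open.
Joint ranges: [-2.6, 2.6], [-0.5, 2.12], [-1.47, 1.34], [0.16, 2.42], [-1.27, 4.41], [0.06, 2.06], [-2.6, 2.6]. Speed limits (rad/s): [2.22, 2.22, 2.79, 2.79, 3.14, 3.14, 3.14].

INTERFACE

Orientations are given as a unit quaternion [x, y, z, w].
In Python, from workcell import manip, camera, ticket, boxes_of, outline_of gives the robot as it stands.
- The arm moves only by the tool carry_out, never from a script. Its argument "deltas" is a list of rows, each a list of 5 numbers: the shift along the tool's x, y, z as a fraction of full scale, then the turn about the tool's z as a fraction of full scale, then the opening, from -1 (shut) to 1 (fully open), so that 0 is half open. In form: [[tx, ty, tz, spin, gripper], ...]. A call has 1 to 20 rows; each row is the pose to reach, as a shift and turn from the pose commanded when the call began, along the tool's axes at that moment; what a row does not reach only later rows make up. Full scale, the value 1, is 150 mm for a shift and 30 degrees for a turn. A row lasts 1/8 s, in which the tool goes at most 62.5 mm and 10.7 degrees, less where a joint would pass 70% of its speed; a pose out of reach is approached as far as the arm can. A call with a number of a shift or a turn outside -1 to 1 is refused whole. A call with a gripper value outside its range is refused whole. The fingers move at their own pace and stop on an object; "force" is the grip in N (left out, the last holds). Time passes only in rows, so rows that repeat a pose let the fingers close. It gives the time, the measured TCP pose, the force, the opening and the grip force at its end, in the units of the state.
- manip.get_obs(): the state, without advancing time (a new reading comes with each control period).
- camera(name): name is "scene" or "side" or "wrist"; returns a dict with "img" (384x512x3 uint8, red, green, blue), "depth" (384x512 float32, m along the optical axis (not along the pixel's ray), 0 where there is no reading), "vertical_fov" (degrees; the focal length in pixels is half the picture's height over the tangent of half this angle, whatever the lens; pixels are square), "cx", "cy" (the principal point, pixels), "k1" (the pictures are not rectified: a ray, as slopes to the right and down, at radius r is drawn at 1 + k1 r^2 times it, then the intrinsics apply), "R" (3x3) and "t" (3): a world point X has camera coordinates R X + t. Camera axes: x right, y down, z forward; pixel columns grow to the right and rows downward; lengths in m; the calibration is good to about 2 mm. A picture is of the moment at which its call begins.
- ticket.hand_in(): hands the job in; it is judged then, once.
Trained networks look in a picture, given as the dict that the camera call returned (one of the last four; its "shot" number tells which), for a name from the list of things; names that differ only in an ending like _2 or _b are one class to them, and where a whole thing is asked for, a point or a joint stands for the part that bears it (a point fixed in the world has none). Each returns a list of dicts, best first, with "conf" (0 to 1); they miss things now and then, are a little off and sometimes report something else, mostly with a low value. They report only what shows in the picture. A call takes as long as a camera call.
- boxes_of(query, picture): "position" ([x, y, z] in m, in world coordinates, good to about 4 mm: the middle of the surface that is visible of it).
- outline_of(query, picture): "region" (384x512 bool, what is visible of it).
The state is a dict: "clock": time; "joint_pos": joint angles; "joint_velocities": joint speeds; "tau": joint torques, N m; "position": TCP position; "ee_rot": TCP orientation; "ft_force": force on the tool from outside, world axes, zero at the start; "torque": the same for the moment, N m; "grip_width": opening from 0.0 (shut) to 1.0 (fully open); "grasp_force": force on a finger pad.
Only numpy, scipy, OpenCV 4.12 (cv2) and the standard library are available. Lean on these libraries where they do the work, as an engineer would, in place of code of your own. Each camera call takes 0.05 s, during which the arm holds its last target. There are 200 camera calls.

## Working session

There is one attempt and no reset: what is moved stays moved. The work goes in short steps, Python scripts to look and compute and a tool call to move; the robot and the scene stay as the last step left them, time stands still between calls to the robot, and variables do not carry over. Pictures are saved under pics/ and viewed, at most 10 in all, crops included, and the job is handed in when it is done.

Besides the shell and the picture viewer there is one more tool, called after ">>>" as name(argument=value, ...) on one line, values as JSON. carry_out: Moves the arm, as the interface text tells. Its arguments: {"type":"object","properties":{"deltas":{"type":"array","items":{"type":"array","items":{"type":"number"}}},"force":{"type":"number"}},"required":["deltas"]}

```bash
mkdir -p pics
cat > h.py <<'E'
import numpy as np, cv2
from workcell import manip, camera, ticket, boxes_of, outline_of
def pts(p):
    d=p["depth"];h,w=d.shape;f=h/2/np.tan(np.radians(p["vertical_fov"]/2))
    K=np.array([[f,0,p["cx"]],[0,f,p["cy"]],[0,0,1.]])
    v,u=np.mgrid[:h,:w].astype(np.float32)
    s=cv2.undistortPoints(np.stack([u.ravel(),v.ravel()],1)[:,None],K,np.array([p["k1"],0,0,0.])).reshape(h,w,2)
    c=np.dstack([s*d[...,None],d])
    return (c-p["t"])@np.array(p["R"])
def save(p,n): cv2.imwrite("pics/"+n,p["img"][...,::-1])
E
python3 - <<'E'
from h import *
o=manip.get_obs();print({k:np.round(v,3) for k,v in o.items()})
ims=[]
for n in("scene","side"):
    p=camera(n);ims.append(p["img"]);P=pts(p);np.save(n+".npy",P)
    for q in("chest","knee_pin","chest_lid"):
        for b in boxes_of(q,p)[:3]:print(n,q,np.round(b["position"],3),round(b["conf"],2))
        for r in outline_of(q,p)[:2]:
            m=r["region"]&(p["depth"]>0);X=P[m];
            if len(X):print("  out",round(r["conf"],2),m.sum(),np.percentile(X,[2,50,98],axis=0).round(3).tolist())
cv2.imwrite("pics/a.png",cv2.resize(np.hstack(ims)[...,::-1],(800,300)))
save({"img":ims[0]},"s.png")
E
```

```text
{'clock': np.float64(0.0), 'joint_pos': array([-1.127,  0.333, -0.065,  1.461,  0.022,  1.35 , -0.089]), 'joint_velocities': array([-0.001, -0.001, -0.001, -0.002, -0.   , -0.002, -0.001]), 'tau': array([ 1.0000e-03, -6.2546e+01,  5.0000e-02, -3.9160e+01,  1.6000e-02,
        1.0000e-02, -0.0000e+00]), 'position': array([0.281, 0.558, 0.253]), 'ee_rot': array([ 0.231,  0.973, -0.001, -0.   ]), 'ft_force': array([ 0.774, -0.45 , -0.213]), 'torque': array([-0.02 ,  0.02 , -0.017]), 'grasp_force': np.float64(0.0), 'grip_width': np.float64(1.002)}
scene chest [ 0.567 -0.184  0.114] 0.86
scene chest [ 0.499 -0.03   0.03 ] 0.31
  out 0.62 15088 [[0.428, -0.283, 0.011], [0.565, -0.184, 0.115], [0.632, -0.061, 0.118]]
scene chest_lid [ 0.537 -0.186  0.116] 0.77
  out 0.94 11577 [[0.404, -0.286, 0.106], [0.536, -0.189, 0.116], [0.625, -0.067, 0.118]]
side chest [ 0.505 -0.204  0.118] 0.93
  out 0.79 21956 [[0.403, -0.292, 0.02], [0.499, -0.2, 0.115], [0.616, -0.073, 0.117]]
side knee_pin [ 0.488 -0.018  0.03 ] 0.48
  out 0.41 30 [[0.478, -0.057, 0.027], [0.484, -0.014, 0.031], [0.514, -0.011, 0.103]]
side chest_lid [ 0.507 -0.199  0.118] 0.66
  out 0.93 17801 [[0.397, -0.291, 0.106], [0.509, -0.196, 0.115], [0.616, -0.072, 0.117]]
```

View pics/a.png

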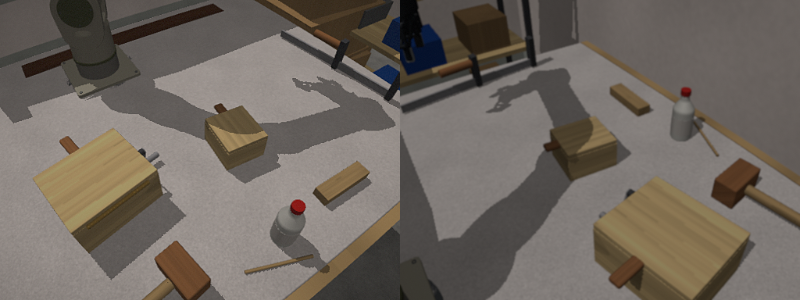

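The picture shows the larger box at about (90,190) in the scene half, with its tab to the upper left at (68,145) and the stay's pin at (150,155). The small box is beyond it. Next I'll fit the box pose.

Run:
```python
from h import *
from scipy.spatial.transform import Rotation as Ro
o=manip.get_obs()
for n in("scene","side"):
    P=np.load(n+".npy").reshape(-1,3)
    m=(abs(P[:,2]-.115)<.006)&(P[:,0]>.36)&(P[:,0]<.68)&(P[:,1]<-.03)&(P[:,1]>-.34)
    X=P[m]
    # occupancy grid at 2mm, opening removes tab
    g=np.zeros((200,200),np.uint8);ij=((X[:,:2]-[.33,-.37])/.002).astype(int);g[ij[:,0],ij[:,1]]=255
    g=cv2.morphologyEx(g,cv2.MORPH_CLOSE,np.ones((5,5)))
    b=cv2.morphologyEx(g,cv2.MORPH_OPEN,cv2.getStructuringElement(2,(25,25)))
    c=max(cv2.findContours(b,0,1)[0],key=cv2.contourArea)
    (cy,cx),(w,h),a=cv2.minAreaRect(c)
    C=np.array([cx,cy])*.002+[.331,-.369]
    rest=X[b[ij[:,0],ij[:,1]]==0]; 
    print(n,C.round(4),w*.002,h*.002,a)
    d=rest[:,:2]-C; far=rest[np.hypot(*d.T)>.105]
    tab=far[(far[:,0]<C[0])]
    tab=tab[np.hypot(*(tab[:,:2]-np.median(tab[:,:2],0)).T)<.04]
    print(' tab',len(tab),np.median(tab,0).round(4), 'topz',np.median(X[:,2]))
    # yaw from rect: candidates
    for k in range(4):
        y=np.radians(-a+90*k); R=np.array([[np.cos(y),-np.sin(y)],[np.sin(y),np.cos(y)]])
        print('  yaw',round(np.degrees(y),1),'tab in box',((np.median(tab[:,:2],0)-C)@R).round(3))
R=Ro.from_quat(o["ee_rot"]).as_matrix();print(R.round(3), o['position'])
p=camera("scene");save(p,"s2.png")
```

```text
scene [ 0.5243 -0.1783] 0.18552583312988283 0.22278790283203126 78.69007110595703
 tab 226 [ 0.402  -0.2037  0.1156] topz 0.11580664385441762
  yaw -78.7 tab in box [ 0.001 -0.125]
  yaw 11.3 tab in box [-0.125 -0.001]
  yaw 101.3 tab in box [-0.001  0.125]
  yaw 191.3 tab in box [0.125 0.001]
side [ 0.5225 -0.1772] 0.18584312438964845 0.2250839080810547 78.2317123413086
 tab 668 [ 0.3981 -0.2046  0.1151] topz 0.11540102637534828
  yaw -78.2 tab in box [ 0.001 -0.127]
  yaw 11.8 tab in box [-0.127 -0.001]
  yaw 101.8 tab in box [-0.001  0.127]
  yaw 191.8 tab in box [0.127 0.001]
[[-0.893  0.45   0.   ]
 [ 0.45   0.893  0.   ]
 [ 0.     0.    -1.   ]] [0.28127391 0.55815968 0.25335368]
```

```bash
cat >> h.py <<'E'
from scipy.spatial.transform import Rotation as Ro
C=np.array([.523,-.178]);YAW=np.radians(11.6)
def box(x,y,z):  # box frame mm -> world m
    c,s=np.cos(YAW),np.sin(YAW);x,y,z=x/1e3,y/1e3,z/1e3
    return np.array([C[0]+c*x-s*y,C[1]+s*x+c*y,z])
def plan(pos,R,wps):
    for w,spin in wps:
        print(np.round(R.T@(np.array(w)-pos)/.15,3).tolist(),round(spin/30,3))
        pos=np.array(w);R=R@Ro.from_euler('z',spin,degrees=True).as_matrix()
def now():
    o=manip.get_obs();return o["position"],Ro.from_quat(o["ee_rot"]).as_matrix()
E
python3 - <<'E'
from h import *
g=box(-125,0,110);print(g)
a=28.3
plan(*now(),[((.38,.42,.25),a),((.45,.26,.25),a),((.47,.09,.25),a),((.45,-.08,.25),a),((g[0],g[1],.22),a)])
E
```

```text
[ 0.40055309 -0.20313474  0.11      ]
[-1.002, -0.526, 0.022] 0.943
[-1.142, -0.229, -0.0] 0.943
[-1.141, 0.001, -0.0] 0.943
[-1.103, 0.294, -0.0] 0.943
[-0.781, 0.416, 0.2] 0.943
```

>>> carry_out(deltas=[[-0.35,-0.18,0,0.33,1],[-0.7,-0.36,0,0.66,1],[-1,-0.52,0,0.94,1],[-1,-0.52,0,0.94,1]], force=30)

```text
clock: 1.25
position: [0.3835, 0.4172, 0.2538]
ee_rot: [0.465, 0.885, 0.0, 0.001]
ft_force: [-0.4, 0.5, 0.1]
grip_width: 1.004
grasp_force: 0.0
```

>>> carry_out(deltas=[[-0.35,-0.08,0,0.33,1],[-0.7,-0.16,0,0.66,1],[-1,-0.23,0,0.94,1],[-1,-0.23,0,0.94,1]])

```text
clock: 1.75
position: [0.4394, 0.2757, 0.2537]
ee_rot: [0.666, 0.746, 0.0, 0.0]
ft_force: [0.6, 1.2, 0.6]
grip_width: 1.001
grasp_force: 0.0
```

>>> carry_out(deltas=[[-0.35,0,0,0.33,1],[-0.7,0,0,0.66,1],[-1,0,0,0.94,1],[-1,0,0,0.94,1]])

```text
clock: 2.25
position: [0.4563, 0.1278, 0.2537]
ee_rot: [0.827, 0.563, 0.0, 0.0]
ft_force: [-0.5, 1.5, 0.7]
grip_width: 1.001
grasp_force: 0.0
```

Run:
```python
from h import *
o=manip.get_obs();print(o["clock"],o["position"],o["joint_pos"].round(2))
g=box(-125,0,110);p,R=now();yy=np.degrees(np.arctan2(R[1,1],R[0,1]));print(yy)
s=yy-(101.6-180);print(s)
plan(p,R,[((.45,-.07,.25),s/2),((g[0],g[1],.22),s/2)])
```

```text
2.25 [0.45634901 0.12776687 0.25372626] [-0.72 -0.02  0.35  1.86  0.01  1.3  -0.75]
-21.529337010557036
56.87066298944297
[-1.242, 0.444, 0.024] 0.948
[-0.823, 0.467, 0.199] 0.948
```

>>> carry_out(deltas=[[-0.35,0.1,0,0.33,1],[-0.7,0.2,0,0.66,1],[-1,0.3,0,0.94,1],[-1,0.3,0,0.94,1]])

```text
clock: 2.75
position: [0.4434, -0.0279, 0.2537]
ee_rot: [0.939, 0.345, 0.0, 0.0]
ft_force: [0.4, 0.7, 0.1]
grip_width: 0.999
grasp_force: 0.0
```

Run:
```python
from h import *
g=box(-125,0,110);p,R=now();yy=np.degrees(np.arctan2(R[1,1],R[0,1]));s=yy-(101.6-180);print(p,s)
plan(p,R,[((g[0],g[1],.2),s),((g[0],g[1],.11),0)])
```

```text
[ 0.44344367 -0.02789823  0.25371009] 28.7307496339431
[-0.974, 0.705, 0.358] 0.958
[-0.001, 0.0, 0.6] 0.0
```

>>> carry_out(deltas=[[-0.33,0.24,0,0.33,1],[-0.66,0.47,0,0.66,1],[-0.97,0.7,0.2,0.96,1],[-0.97,0.7,0.36,0.96,1],[-0.97,0.7,0.36,0.96,1]])

```text
clock: 3.38
position: [0.4008, -0.1991, 0.1982]
ee_rot: [0.995, 0.104, -0.001, -0.0]
ft_force: [-0.6, 0.4, 0.9]
grip_width: 0.998
grasp_force: 0.0
```

Run:
```python
from h import *
p=camera("wrist");P=pts(p);save(p,"w1.png")
q,R=now();print(q,np.degrees(np.arctan2(R[1,1],R[0,1])),manip.get_obs()["joint_pos"].round(2))
X=P.reshape(-1,3);c,s=np.cos(YAW),np.sin(YAW)
B=(X[:,:2]-C)@np.array([[c,-s],[s,c]])
m=(abs(X[:,2]-.114)<.006)&(B[:,0]<-.1)&(B[:,0]>-.16)&(abs(B[:,1])<.04)
print(m.sum(),np.percentile(B[m],[2,50,98],axis=0).round(4).tolist(),np.median(X[m],0))
```

```text
[ 0.40154359 -0.19903252  0.19936709] -78.06141251366458 [-0.36 -0.07  0.7   2.01  0.05  1.19 -1.04]
1950 [[-0.1458, -0.0122], [-0.1222, 0.0003], [-0.1008, 0.0126]] [ 0.40328296 -0.20238853  0.11407223]
```

View pics/w1.png

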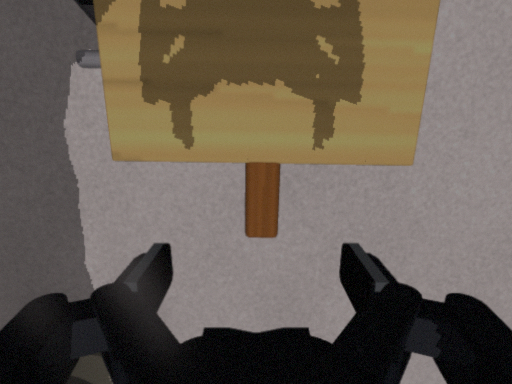

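The tab, at (262,200), lies straight and central between the fingers. I'll go down and grip it.

>>> carry_out(deltas=[[-0.01,0.025,0.25,0,1],[-0.01,0.025,0.5,0,1],[-0.01,0.025,0.595,0,1],[-0.01,0.025,0.595,0,1],[-0.01,0.025,0.595,0,-0.6],[-0.01,0.025,0.595,0,-0.6],[-0.01,0.025,0.595,0,-0.6],[-0.01,0.025,0.595,0,-0.6],[-0.01,0.025,0.595,0,-0.6],[-0.01,0.025,0.595,0,-0.6]], force=35)

```text
clock: 4.68
position: [0.4, -0.2037, 0.1107]
ee_rot: [0.995, 0.102, 0.0, -0.001]
ft_force: [-4.9, 7.9, 13.1]
grip_width: 0.296
grasp_force: 34.5
```

Run:
```python
from h import *
p,R=now();d=p[:2]-C;c,s=np.cos(YAW),np.sin(YAW)
bx=d@[c,s]*1e3;z=p[2]*1e3-3;print(bx,d@[-s,c]*1e3,z)
vx,vz=bx-90,z-100
r0=np.hypot(vx,vz);a0=np.arctan2(vz,-vx)
for t in np.arange(.1,1.27,.0625).tolist()+[1.25]:
    x=-r0*np.cos(a0+t)+90;zz=r0*np.sin(a0+t)+100
    print(round(t,3),((x-bx)/150).round(3),(-(zz-z)/150).round(3))
```

```text
-125.61894634364349 -0.4923588853315847 107.69967577001893
0.1 0.012 -0.143
0.163 0.027 -0.232
0.225 0.048 -0.319
0.287 0.074 -0.405
0.35 0.105 -0.49
0.412 0.141 -0.572
0.475 0.183 -0.652
0.537 0.229 -0.729
0.6 0.28 -0.803
0.662 0.336 -0.873
0.725 0.396 -0.94
0.787 0.46 -1.003
0.85 0.527 -1.062
0.912 0.599 -1.117
0.975 0.673 -1.167
1.038 0.751 -1.213
1.1 0.831 -1.253
1.163 0.914 -1.288
1.225 0.999 -1.318
1.25 1.033 -1.329
```

>>> carry_out(deltas=[[0.004,0,-0.07,0,-0.6],[0.012,0,-0.143,0,-0.6],[0.027,0,-0.232,0,-0.6],[0.048,0,-0.319,0,-0.6],[0.074,0,-0.405,0,-0.6],[0.105,0,-0.49,0,-0.6],[0.141,0,-0.572,0,-0.6],[0.183,0,-0.652,0,-0.6],[0.229,0,-0.729,0,-0.6],[0.28,0,-0.803,0,-0.6],[0.336,0,-0.873,0,-0.6],[0.396,0,-0.94,0,-0.6],[0.396,0,-0.94,0,-0.6]])

```text
clock: 6.3
position: [0.458, -0.1924, 0.2516]
ee_rot: [0.995, 0.102, -0.001, -0.0]
ft_force: [-5.0, 5.6, 1.5]
grip_width: 0.299
grasp_force: 36.9
```

Run:
```python
from h import *
p,R=now();d=p[:2]-C;c,s=np.cos(YAW),np.sin(YAW)
bx=d@[c,s]*1e3;z=p[2]*1e3-3;print(p,bx,d@[-s,c]*1e3,z,R[:,2])
print('theta',np.arctan2(z-100,90-bx)-.0357, np.hypot(z-100,90-bx))
pic=camera("side");save(pic,"l1.png")
```

```text
[ 0.45795441 -0.19239009  0.25157677] -66.61057843029987 -1.0169442980895675 248.5767651261257 [-1.45892413e-03  6.78152764e-04 -9.99998706e-01]
theta 0.7233800393614965 215.87479800017655
```

View pics/l1.png

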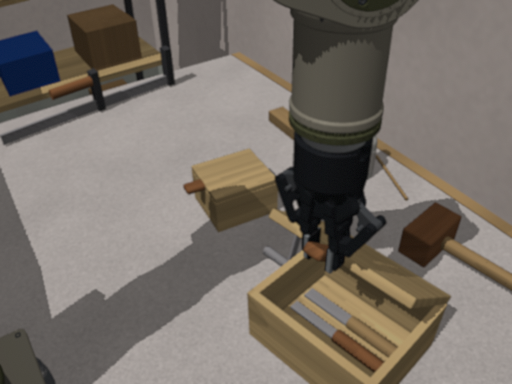

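The lid is up about 40° with its tab in the gripper at (318,250), and the pin shows at (275,257). I'll carry on to about 1.25 rad.

>>> carry_out(deltas=[[0.064,0,-0.063,0,-0.6],[0.131,0,-0.122,0,-0.6],[0.203,0,-0.177,0,-0.6],[0.277,0,-0.227,0,-0.6],[0.355,0,-0.273,0,-0.6],[0.435,0,-0.313,0,-0.6],[0.518,0,-0.348,0,-0.6],[0.603,0,-0.378,0,-0.6],[0.637,0,-0.389,0,-0.6],[0.637,0,-0.389,0,-0.6],[0.637,0,-0.389,0,-0.6]])

```text
clock: 7.72
position: [0.5519, -0.174, 0.3098]
ee_rot: [0.995, 0.101, 0.001, 0.0]
ft_force: [-1.6, -0.2, 3.2]
grip_width: 0.295
grasp_force: 40.5
```

Run:
```python
from h import *
p,R=now();d=p[:2]-C;c,s=np.cos(YAW),np.sin(YAW)
bx=d@[c,s]*1e3;z=p[2]*1e3-3;print(p,bx,d@[-s,c]*1e3,z)
print('theta',np.arctan2(z-100,90-bx)-.0357, np.hypot(z-100,90-bx))
```

```text
[ 0.55186221 -0.17403773  0.30975248] 29.069428462966954 -1.9222135427660987 306.7524832063028
theta 1.2485062466470735 215.54378640963427
```

>>> carry_out(deltas=[[0,0,0,0,0.6],[0,0,0,0,0.6],[0,0,0,0,0.6],[0,0,0,0,0.6],[0,0,-0.2,0,0.6],[0,0,-0.5,0,0.6],[0,0,-0.75,0,0.6],[0,0,-0.75,0,0.6],[0,0,-0.75,0,0.6],[0,0,-0.75,0,0.6],[0,0,-0.75,0,0.6],[0,0,-0.75,0,-1],[0,0,-0.75,0,-1],[0,0,-0.75,0,-1],[0,0,-0.75,0,-1],[0,0,-0.75,0,-1],[0,0,-0.75,0,-1],[0,0,-0.75,0,-1],[0,0,-0.75,0,-1]])

```text
clock: 10.1
position: [0.5517, -0.1736, 0.4219]
ee_rot: [0.995, 0.102, 0.0, -0.0]
ft_force: [0.4, 0.1, -0.4]
grip_width: 0.007
grasp_force: 0.0
```

Run:
```python
from h import *
c,s=np.cos(YAW),np.sin(YAW);ims=[]
for n in("side","scene"):
    p=camera(n);ims.append(p["img"]);P=pts(p)
    for q in("knee_pin",):
        for b in boxes_of(q,p)[:2]:
            X=np.array(b["position"]);d=X[:2]-C;print(n,q,X.round(3),'box',(d@[c,s]).round(3),(d@[-s,c]).round(3),round(b["conf"],2))
    X=P.reshape(-1,3);d=X[:,:2]-C;B=np.stack([d@[c,s],d@[-s,c],X[:,2]],1)
    m=(B[:,1]>.125)&(B[:,1]<.18)&(B[:,2]>.04)&(B[:,2]<.2)&(abs(B[:,0])<.1)
    print(n,m.sum(),np.percentile(B[m],[3,50,97],axis=0).round(3).tolist() if m.any() else '')
    l=(abs(B[:,1])<.09)&(B[:,2]>.14)&(B[:,2]<.29)&(B[:,0]>0)&(B[:,0]<.12)
    if l.sum()>50: k=np.polyfit(B[l,2],B[l,0],1);print('lid ang',np.pi/2+np.arctan(k[0]),l.sum())
cv2.imwrite("pics/k1.png",cv2.resize(np.hstack(ims)[...,::-1],(800,300)))
p,R=now();print(p,manip.get_obs()["ft_force"],manip.get_obs()["clock"])
```

```text
side knee_pin [ 0.488 -0.055  0.141] box -0.009 0.127 0.75
side 288 [[-0.008, 0.127, 0.132], [-0.005, 0.149, 0.141], [0.004, 0.173, 0.143]]
lid ang 1.3195181880755236 7865
scene knee_pin [ 0.503 -0.02   0.141] box 0.012 0.158 0.65
scene 123 [[-0.003, 0.145, 0.132], [0.006, 0.159, 0.141], [0.009, 0.172, 0.143]]
lid ang 1.283288375047812 10961
[ 0.55169576 -0.17361656  0.42188028] [ 0.49200804  0.06877986 -0.49289991] 10.3
```

View pics/k1.png

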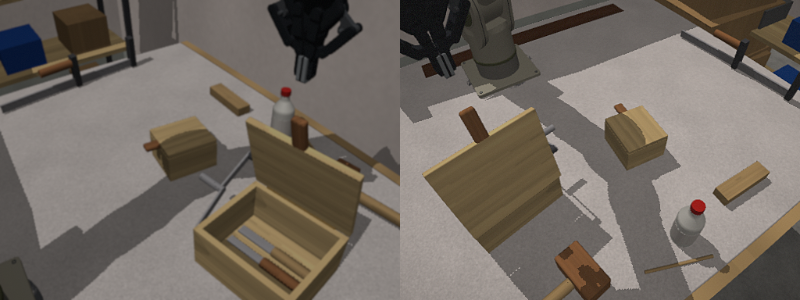

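The lid stands up by itself at about 1.29 rad. The pin's top is at z 0.141, box x about -3 (locked), and the fingers are well clear. Next I go over the pin with the fingers shut.

>>> carry_out(deltas=[[0,-0.35,0,0,-1],[0,-0.7,0,0,-1],[-0.1,-1,0,0,-1],[-0.2,-1,0,0,-1],[-0.2,-1,0,0,-1]])

```text
clock: 10.92
position: [0.4916, -0.0329, 0.4224]
ee_rot: [0.995, 0.102, 0.001, -0.0]
ft_force: [0.6, -0.5, -0.0]
grip_width: -0.002
grasp_force: 0.0
```

Run:
```python
from h import *
p,R=now();print(p)
t=lambda x,y,z:box(x,y,z)
plan(p,R,[(t(-2,163,290),0),(t(-2,163,175),0)])
```

```text
[ 0.49161749 -0.03293147  0.42242696]
[-0.004, -0.097, 0.883] 0.0
[-0.001, 0.001, 0.767] 0.0
```

>>> carry_out(deltas=[[0,-0.1,0.2,0,-1],[0,-0.1,0.5,0,-1],[0,-0.1,0.8,0,-1],[0,-0.1,0.88,0,-1],[0,-0.1,0.88,0,-1]])

```text
clock: 11.55
position: [0.4894, -0.0185, 0.2904]
ee_rot: [0.995, 0.101, -0.0, 0.0]
ft_force: [-0.0, 0.0, 0.5]
grip_width: -0.001
grasp_force: 0.0
```

>>> carry_out(deltas=[[0,0,0.2,0,-1],[0,0,0.4,0,-1],[0,0,0.6,0,-1],[0,0,0.75,0,-1],[0,0,0.75,0,-1]])

```text
clock: 12.18
position: [0.4895, -0.0182, 0.1779]
ee_rot: [0.995, 0.101, -0.0, 0.0]
ft_force: [0.1, -0.3, 0.1]
grip_width: -0.004
grasp_force: 0.0
```

Run:
```python
from h import *
p,R=now();print(p)
d=p[:2]-C;c,s=np.cos(YAW),np.sin(YAW);print(d@[c,s],d@[-s,c])
w=camera("side");im=w["img"][120:330,150:430];cv2.imwrite("pics/k2.png",cv2.resize(im[...,::-1],(560,420)))
z=[(-2,156),(4,147),(8,138),(10.5,130),(12,122),(13,113),(13,105)]
f=lambda x,zz:(R.T@(box(x,163,zz)-p)/.15).round(3).tolist()
for a in z:print(a,f(*a))
```

```text
[ 0.48946129 -0.0181618   0.17793048]
-0.0007137573351884561 0.16331743462984905
(-2, 156) [-0.009, 0.002, 0.146]
(4, 147) [0.031, 0.002, 0.206]
(8, 138) [0.058, 0.002, 0.266]
(10.5, 130) [0.075, 0.002, 0.32]
(12, 122) [0.085, 0.002, 0.373]
(13, 113) [0.092, 0.002, 0.433]
(13, 105) [0.092, 0.002, 0.486]
```

View pics/k2.png

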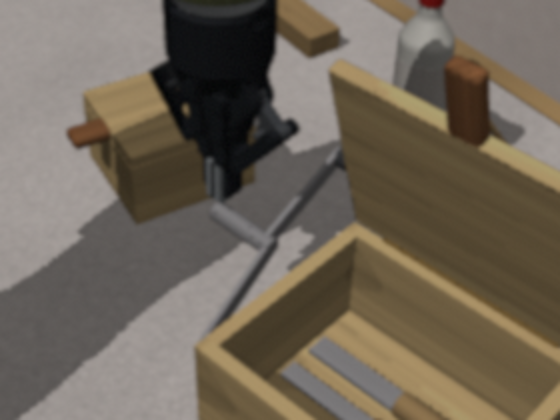

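The closed fingertips, at (222,190) in the crop, are right over the outer part of the pin at (240,225), and the lid is still locked open. I'll press along the arc.

>>> carry_out(deltas=[[-0.01,0,0.06,0,-1],[-0.01,0,0.1,0,-1],[0,0,0.13,0,-1],[0.01,0,0.16,0,-1],[0.025,0,0.19,0,-1],[0.04,0,0.22,0,-1],[0.055,0,0.25,0,-1],[0.07,0,0.28,0,-1],[0.075,0,0.31,0,-1],[0.08,0,0.34,0,-1],[0.085,0,0.37,0,-1],[0.09,0,0.4,0,-1],[0.09,0,0.43,0,-1],[0.09,0,0.46,0,-1],[0.09,0,0.48,0,-1],[0.09,0,0.48,0,-1]])

```text
clock: 14.22
position: [0.5015, -0.0154, 0.1048]
ee_rot: [0.995, 0.101, -0.001, -0.0]
ft_force: [-1.0, -0.6, -1.5]
grip_width: -0.003
grasp_force: 0.0
```

Run:
```python
from h import *
print(now()[0],manip.get_obs()["ft_force"])
w=camera("side");im=w["img"][80:330,130:430];cv2.imwrite("pics/k3.png",cv2.resize(im[...,::-1],(600,500)))
```

```text
[ 0.5015402  -0.01542692  0.10482443] [-0.99067939 -0.55528282 -1.50184459]
```

View pics/k3.png

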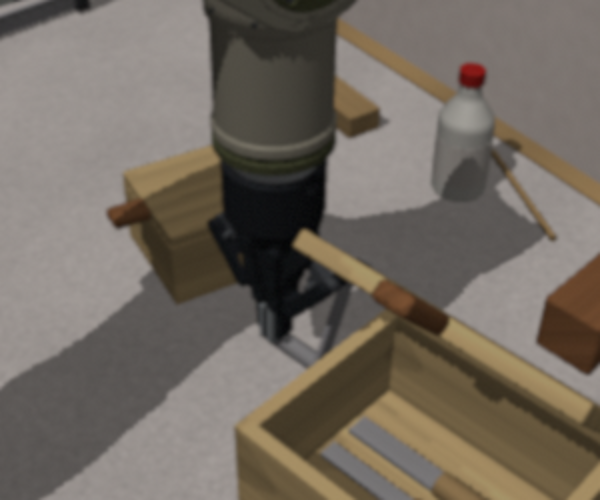

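The knee is broken and the lid is sinking freely. I'll back away and let it shut.

>>> carry_out(deltas=[[0,-0.05,-0.1,0,-1],[0,-0.12,-0.4,0,-1],[0,-0.15,-0.8,0,-1],[0,-0.15,-1,0,-1],[0,-0.15,-1,0,-1],[0,-0.15,-1,0,-1],[0,-0.15,-1,0,-1],[0,-0.15,-1,0,-1],[0,-0.15,-1,0,-1],[0,-0.15,-1,0,-1],[0,-0.15,-1,0,-1],[0,-0.15,-1,0,-1],[0,-0.15,-1,0,-1],[0,-0.15,-1,0,-1],[0,-0.15,-1,0,-1],[0,-0.15,-1,0,-1],[0,-0.15,-1,0,-1],[0,-0.15,-1,0,-1],[0,-0.15,-1,0,-1],[0,-0.15,-1,0,-1]])

```text
clock: 16.77
position: [0.4977, 0.0067, 0.2554]
ee_rot: [0.995, 0.102, -0.0, -0.0]
ft_force: [0.3, 0.2, -0.5]
grip_width: -0.006
grasp_force: 0.0
```

>>> carry_out(deltas=[[0,0,0,0,-1],[0,0,0,0,-1],[0,0,0,0,-1],[0,0,0,0,-1],[0,0,0,0,-1],[0,0,0,0,-1],[0,0,0,0,-1],[0,0,0,0,-1],[0,0,0,0,-1],[0,0,0,0,-1],[0,0,0,0,-1],[0,0,0,0,-1],[0,0,0,0,-1],[0,0,0,0,-1],[0,0,0,0,-1],[0,0,0,0,-1],[0,0,0,0,-1],[0,0,0,0,-1],[0,0,0,0,-1],[0,0,0,0,-1]])

```text
clock: 19.27
position: [0.4977, 0.0067, 0.2554]
ee_rot: [0.995, 0.102, 0.0, -0.0]
ft_force: [0.5, 0.3, 0.2]
grip_width: 0.003
grasp_force: 0.0
```

Run:
```python
from h import *
w=camera("side");save(w,"e.png");P=pts(w).reshape(-1,3);c,s=np.cos(YAW),np.sin(YAW);d=P[:,:2]-C
bx,by=d@[c,s],d@[-s,c];m=(abs(bx)<.08)&(abs(by)<.1)&(P[:,2]<.2)
print(np.percentile(P[m,2],[3,50,97]));k=np.polyfit(bx[m],P[m,2],1);print(k)
t=(bx<-.1)&(bx>-.145)&(abs(by)<.01);print(np.median(P[t],0))
print(manip.get_obs()["clock"],manip.get_obs()["ft_force"])
```

```text
[0.11358132 0.11545256 0.1172636 ]
[0.00079557 0.11545834]
[ 0.40345061 -0.20251925  0.11532158]
19.325 [ 0.88258377  0.79819897 -1.24838292]
```

View pics/e.png

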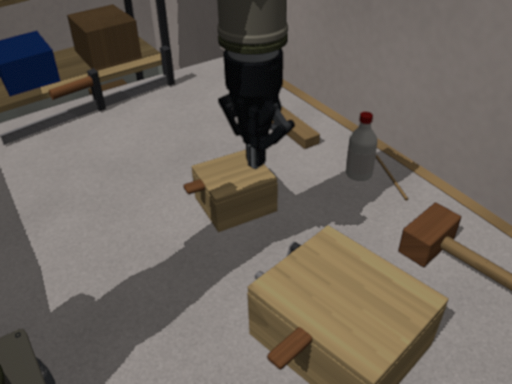

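The lid at (345,300) is flat and shut, as at the start, and the gripper is clear above at (257,155).

```bash
python3 -c "
from workcell import ticket
print(ticket.hand_in())"
```

```text
the job is handed in; nothing more can be done
None
```

I raised the lid to about 1.25 rad and let go; the stay locked and held it up by itself at about 1.29 rad. I then pushed the knee down to break it, and the lid sank fully shut; I handed the job in at about 19 s with the gripper clear of everything.

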